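# Seat the fan blade on its keyed shaft

## Robot

A 7-joint arm with a two-finger parallel gripper is mounted at the origin on the work surface; the furniture and walls round the work are solid. World frame = base frame: x ahead of the robot, y to its left, z up, the work surface at z = 0. Lengths are in m, angles in rad, forces in N, time in s.
With the tool pointing down it reaches from about 0.4 to 0.85 m from the base axis. Payload 4.5 kg.
Tool frame: the origin (TCP) lies at the very end of the fingers, on their centre line; the grasp point (between the pads) lies 19 mm behind it; z points along the fingers, y is the line along which they close (so a half turn about z gives the same grasp; the last joint's range is limited). The gripper opens to 88 mm and grips with 3 to 60 N. Pads are 18 mm wide; open, the fingers measure 123 mm over their backs; the gripper's body (75 mm by 187 mm) begins 45 mm behind the grasp point.
Start: joints at [-1.129, 0.689, -0.195, 1.565, 0.157, 0.902, -0.215], TCP at [0.248, 0.574, 0.239] pointing down, gripper open.
Joint ranges: [-3.01, 3.01], [-0.46, 2.08], [-1.47, 1.51], [0.13, 2.56], [-1, 4.14], [0.04, 2.09], [-2.66, 2.66]. Speed limits (rad/s): [2.57, 2.57, 3.14, 3.14, 3.14, 3.14, 3.14].

## Interface

Orientations are given as a unit quaternion [x, y, z, w].
In Python, from plant import r gives the robot as it stands. The module is installed in compiled form; this text tells all that it offers.
- The arm moves only by the tool step_arm, never from a script. Its argument "increments" is a list of rows, each a list of 2 entries, a list of its own where there are three numbers: the shift along the world's x, y, z in cm, then the turn, a rotation vector about the world's x, y, z in degrees. A call has exactly 10 rows; each row shifts and turns the commanded pose from where the row before left it; what a row does not reach is not made up. A row lasts 1/10 s, in which the tool goes at most 50 mm and 8.59 degrees, less where a joint would pass 70% of its speed; a pose out of reach is approached as far as the arm can. A call is refused whole if a number of a shift passes 5 or a number of a turn 8.59, either way. A call with a gripper value outside its range is refused whole. "fingers" is the opening, from 0 (shut) to 1 (fully open), set as the call begins (left out, the last holds). The fingers move at their own pace and stop on an object; "grip_force" is the grip in N (left out, the last holds). Time passes only in rows, so rows that do not move let the fingers close, or fill a call up. It gives the time, the measured TCP pose, the force, the opening and the grip force at its end, in the units of the state.
- r.get_state(): the state, without advancing time (a new reading comes with each control period).
- r.snapshot(name): name is "scene" or "top" or "wrist"; returns (picture, depth): 480x640x3 uint8, red, green, blue; 480x640 float32, m along the optical axis (not along the pixel's ray), 0 where there is no reading.
- r.calibration(name): a dict with "fov_y" (degrees; the focal length in pixels is half the picture's height over the tangent of half this angle, whatever the lens; pixels are square), "cx", "cy" (the principal point, pixels), "R" (3x3) and "t" (3): a world point X has camera coordinates R X + t. Camera axes: x right, y down, z forward; pixel columns grow to the right and rows downward; lengths in m; the calibration is good to about 2 mm. A picture is of the moment at which its call begins: read the wrist's pose just before it. calibration takes no time and is no camera call; for the wrist camera it gives the pose at the moment of the call.
- r.finish_job(): hands the job in; it is judged then, once.
The state is a dict: "clock": time; "q": joint angles; "qd": joint speeds; "joint_torque": joint torques, N m; "tool_pos": TCP position; "eef_rot": TCP orientation; "contact_force": force on the tool from outside, world axes, zero at the start; "moment": the same for the moment, N m; "opening": opening from 0.0 (shut) to 1.0 (fully open); "finger_force": force on a finger pad.
Only numpy, scipy, OpenCV 4.12 (cv2) and the standard library are available. Lean on these libraries where they do the work, as an engineer would, in place of code of your own. Each camera call takes 0.05 s, during which the arm holds its last target. There are 200 camera calls.

## Task

The blue blade of the desk fan is sitting loose at the top of its shaft, because its keyway does not match the steel key. Turn the blade until the keyway lines up with the key (the orange stripe on the cap then points at the orange tab on the rear guard) and push the blade down the shaft until it is fully home. Leave the other things on the desk where they are.

Things in the scene. Friction and masses are not known exactly. Their poses are not given: they have to be found in the camera images.
- desk_fan: White fan fixed to the desk, head facing up, front grille off. Origin: underside of the foot, on the vertical shaft axis. x axis (yaw): direction of the steel key and of the orange tab (22x16 mm, radius 101 mm, top z 97 mm) on the rear guard. Foot 150 mm across, motor 96 mm across up to z 90, grey wire guard 206 mm across, rim z 95 mm. The blade turns and slides on the shaft axis.
- fan_blade: Blue 3-bladed impeller, 168 mm across, captive on the shaft: turns either way without limit (friction 0.02 Nm, stays where left) and slides. Origin: on the axis, under the collar; z 118 mm raised (start), 94 home. x axis (yaw) points along keyway and orange cap stripe: matched when equal to desk_fan's yaw. Blades: pitched plates 3x40 mm at 60, 180, 300 deg from x, 18 to 42 mm above the origin.
- blade_slide (a joint): How far the blade has slid down the shaft, m: 0 raised, 0.024 fully home. Friction about 4 N, so it does not fall by itself and must be pushed (about 6 to 15 N). With the keyway off the key it stops at 0.003; the key's rounded top lets it enter up to about 0.1 rad off.
- hub_top (a point): Centre of the flat closed top of the blade's hub (48 mm across, 40 mm high, standing on the collar, 14 mm above the blades), on the shaft axis; z 174 mm raised, 150 mm home. Blades run from the hub out to radius 84 mm; closed fingers fit between them to push one sideways, say at radius 60 mm.
- keyway (a point): Point in the keyway of the blade, 36 mm from the shaft axis, level with the collar's top. The collar is 84 mm across and 16 mm thick, the lowest part of the blade; the keyway is a 15 mm wide radial slot in it, open to the rim, its lips marked orange.
- key (a point): Outer end of the top edge of the steel key on the fan, 36 mm from the shaft axis, 115 mm high. The key is a radial fin 10 mm wide and 25 mm high.
- pot_cup: Dark grey pen cup, 76 mm across, 88 mm high, loose bystander; origin under its centre.
- tape_roll: Roll of tan tape lying flat, 93 mm across, 19 mm high, loose bystander; origin under its centre.
- mouse: White computer mouse, 107 x 58 x 33 mm, loose bystander; origin under its centre.
- scissors: Blue-handled scissors lying flat, 199 mm long, loose bystander; origin under their middle.

How it is judged:
By the outcome, as a careful person would: the job done as asked, in the order asked, and still so for the second after the job is handed in, with the robot touching nothing.
It also fails if it takes over 45 s, if anything falls off the work surface, if the arm or the gripper's body presses on something with over 40 N, if the wrist force passes 120 N, or if a joint passes its speed limit or range.

## Working session

There is one attempt and no reset: what is moved stays moved. The work goes in short steps, Python scripts to look and compute and a tool call to move; the robot and the scene stay as the last step left them, time stands still between calls to the robot, and variables do not carry over. Pictures are saved under pics/ and viewed, at most 10 in all, crops included, and the job is handed in when it is done.

Besides the shell and the picture viewer there is one more tool, called as name([rows], argument=value, ...), one row to a line, values as JSON. step_arm: Moves the arm, as the interface text tells. Its arguments: {"type":"object","properties":{"increments":{"type":"array","items":{"type":"array"}},"fingers":{"type":"number"},"grip_force":{"type":"number"}},"required":["increments"]}

```bash
mkdir -p pics; cat > h.py <<'E'
import numpy as np, cv2
from plant import r
def cam(n):
    c=r.calibration(n); f=240/np.tan(np.radians(c["fov_y"])/2); return c,f
def snap(n,fn=None):
    c,f=cam(n); p,d=r.snapshot(n)
    if fn: cv2.imwrite("pics/"+fn,p[:,:,::-1])
    return p,d,c,f
def pts(d,c,f):
    v,u=np.mgrid[0:480,0:640]
    X=np.stack([(u-c["cx"])/f*d,(v-c["cy"])/f*d,d],-1)
    return (X-np.array(c["t"]))@np.array(c["R"])
def px(X,c,f):
    x=np.array(c["R"])@X+np.array(c["t"]); return x[0]/x[2]*f+c["cx"],x[1]/x[2]*f+c["cy"]
E
python3 - <<'E'
from h import *
for n in("top","scene"):
    p,d,c,f=snap(n,n+"0.png"); print(n,c,(d>0).mean())
    P=pts(d,c,f); np.savez(n+"0.npz",p=p,P=P,d=d)
    h=cv2.cvtColor(p,cv2.COLOR_RGB2HSV)
    for nm,lo,hi in(("blue",(100,100,50),(125,255,255)),("orange",(5,150,120),(20,255,255))):
        m=cv2.inRange(h,lo,hi); k,l,s,ce=cv2.connectedComponentsWithStats(m)
        for i in range(1,k):
            if s[i,4]>12: 
                q=P[(l==i)&(d>0)]
                print(nm,s[i],ce[i].round(1),np.median(q,0).round(3) if len(q) else None)
print(r.get_state())
E
```

```text
top {'fov_y': 47.77869580477558, 'cx': 310.3878484207612, 'cy': 239.51628270158753, 'R': array([[-0.08084798, -0.99668338,  0.00926484],
       [-0.94734816,  0.07395   , -0.31154913],
       [ 0.30983071, -0.03396515, -0.95018488]]), 't': array([0.0314293 , 0.5745461 , 1.13844454])} 0.9955924479166667
blue [ 284  195   70   63 1856] [316.6 232.6] [ 0.56  -0.023  0.15 ]
blue [288 235   6   6  23] [290.4 237.9] [0.608 0.032 0.018]
blue [188 331  37  33 494] [206.2 347. ] [0.366 0.239 0.009]
blue [248 341  15  15  84] [254.8 348.1] [0.352 0.13  0.013]
orange [428 148  36  12  83] [445.8 152.6] [ 0.785 -0.365  0.061]
orange [ 392  152   89   59 1397] [434.5 188.6] [ 0.682 -0.309  0.082]
orange [375 156  52  19 278] [400.3 165.8] [ 0.751 -0.244  0.081]
orange [436 159  12  10  27] [440.5 162.4] [ 0.751 -0.341  0.081]
orange [380 173   6   7  13] [382.4 175.5] [ 0.736 -0.203  0.061]
orange [424 172   6   5  16] [426.4 174.5] [ 0.719 -0.303  0.083]
orange [380 179  38  45 296] [394.5 204.6] [ 0.653 -0.217  0.061]
orange [436 185   7   6  17] [439.6 186.8] [ 0.687 -0.331  0.083]
orange [441
[... 3100 characters left out ...]
0.1, 'q': array([-1.12918723,  0.68987586, -0.19452969,  1.56625483,  0.15730343,
        0.90254814, -0.21510937]), 'qd': array([ 0.00085873, -0.00060836, -0.00030151, -0.00207502,  0.00191743,
        0.00083157, -0.00195252]), 'joint_torque': array([-3.07926348e-03, -5.28495955e+01, -1.27126817e+00, -1.53836900e+01,
       -5.24709548e-02,  1.97768539e-03,  3.94945585e-05]), 'tool_pos': array([0.24768001, 0.57318567, 0.2380017 ]), 'eef_rot': array([ 2.02456102e-01,  9.79290973e-01, -8.40132203e-04, -1.07102051e-04]), 'contact_force': array([-0.34756598, -0.38716406,  0.85073513]), 'moment': array([ 0.02338257,  0.06142314, -0.01143447]), 'finger_force': 0.0, 'opening': 1.0010992197408028}
```

```bash
python3 - <<'E'
from h import *
z=np.load("top0.npz");p,P=z["p"],z["P"]
m=(abs(P[...,2]-.174)<.005)&(abs(P[...,0]-.56)<.15)&(abs(P[...,1]+.02)<.15)
q=P[m]; print(m.sum(),q.mean(0),q.min(0),q.max(0))
(x,y),rad=cv2.minEnclosingCircle(q[:,:2].astype(np.float32)); print(x,y,rad)
c=cv2.resize(p[165:315,220:420],(800,600),interpolation=cv2.INTER_CUBIC); cv2.imwrite("pics/topc.png",c[:,:,::-1])
E
```

```text
352 [ 0.57481649 -0.02280219  0.17426839] [ 0.55238417 -0.04538157  0.16904738] [5.99338445e-01 1.80332900e-04 1.78948370e-01]
0.5758093595504761 -0.023527581244707108 0.024260826408863068
```

View pics/scene0.png

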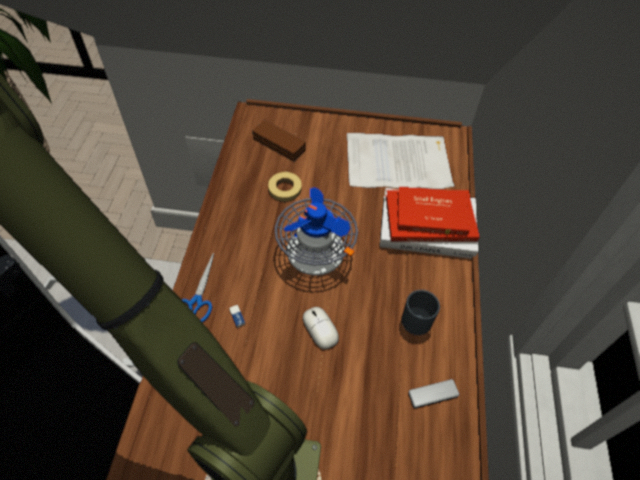

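View pics/topc.png

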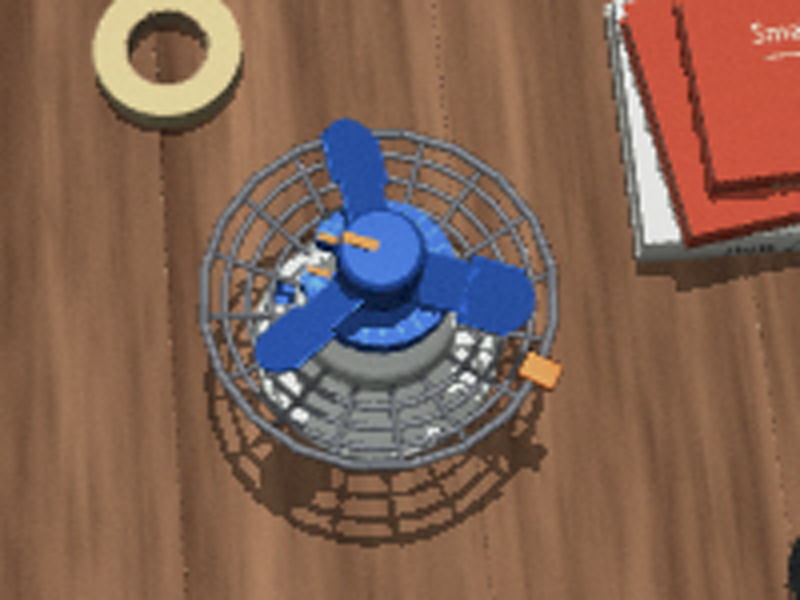

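The scene picture shows the fan in the middle of the desk. In the top crop the hub is at (380,245) and the stripe at (362,241) points left. The keyway lips are near (318,255), and the tab is at (541,371). I'll move over the hub while keeping the tool orientation.

step_arm([
  [[1.6,-3.0,0.5],[0,0,0]],
  [[1.6,-3.0,0.5],[0,0,0]],
  [[1.6,-3.0,0.5],[0,0,0]],
  [[1.6,-3.0,0.5],[0,0,0]],
  [[1.6,-3.0,0.5],[0,0,0]],
  [[1.6,-3.0,0.5],[0,0,0]],
  [[1.6,-3.0,0.5],[0,0,0]],
  [[1.6,-3.0,0.5],[0,0,0]],
  [[1.6,-3.0,0.5],[0,0,0]],
  [[1.6,-3.0,0.5],[0,0,0]],
], fingers=1)

```text
clock: 1.1
tool_pos: [0.4082, 0.2723, 0.2887]
eef_rot: [0.202, 0.979, -0.0, -0.0]
contact_force: [0.6, -0.2, 0.2]
opening: 1.001
finger_force: 0.0
```

step_arm([
  [[1.6,-3.0,0],[0,0,0]],
  [[1.6,-3.0,0],[0,0,0]],
  [[1.6,-3.0,0],[0,0,0]],
  [[1.6,-3.0,0],[0,0,0]],
  [[1.6,-3.0,0],[0,0,0]],
  [[1.6,-3.0,0],[0,0,0]],
  [[1.6,-3.0,0],[0,0,0]],
  [[1.6,-3.0,0],[0,0,0]],
  [[1.6,-3.0,0],[0,0,0]],
  [[1.6,-3.0,0],[0,0,0]],
])

```text
clock: 2.1
tool_pos: [0.568, -0.0276, 0.2884]
eef_rot: [0.202, 0.979, -0.0, -0.0]
contact_force: [2.2, -0.1, 0.8]
opening: 1.002
finger_force: 0.0
```

```bash
python3 - <<'E'
from h import *
z=np.load("top0.npz");p,P=z["p"],z["P"]
c,f=cam("top");C=np.array([.5755,-.0232])
h=cv2.cvtColor(p,cv2.COLOR_RGB2HSV);m=cv2.inRange(h,(8,80,90),(28,255,255));m[:,:290]=0;m[:215]=0;m[270:]=0;m[:,370:]=0
k,l,s,ce=cv2.connectedComponentsWithStats(m)
R,t=np.array(c["R"]),np.array(c["t"]);o=-R.T@t
for i in range(1,k):
    for zz in(.174,.134,.097):
        d=R.T@np.array([(ce[i][0]-c["cx"])/f,(ce[i][1]-c["cy"])/f,1]); X=o+d*(zz-o[2])/d[2]
        e=X[:2]-C; print(s[i,4],ce[i].round(1),zz,X.round(4),np.hypot(*e).round(4),np.degrees(np.arctan2(e[1],e[0])).round(1))
st=r.get_state();print(st["q"],st["tool_pos"],st["eef_rot"],st["clock"])
p,d,c,f=snap("wrist","w1.png")
E
```

```text
7 [291.  215.6] 0.174 [0.6054 0.0257 0.174 ] 0.0573 58.6
7 [291.  215.6] 0.134 [0.6205 0.0256 0.134 ] 0.0664 47.3
7 [291.  215.6] 0.097 [0.6345 0.0256 0.097 ] 0.0765 39.6
7 [302.3 215.4] 0.174 [0.6038 0.0016 0.174 ] 0.0376 41.2
7 [302.3 215.4] 0.134 [6.189e-01 6.000e-04 1.340e-01] 0.0495 28.8
7 [302.3 215.4] 0.097 [ 6.329e-01 -3.000e-04  9.700e-02] 0.0618 21.8
23 [328. 216.] 0.174 [ 0.5982 -0.0532  0.174 ] 0.0376 -52.9
23 [328. 216.] 0.134 [ 0.613  -0.0562  0.134 ] 0.05 -41.3
23 [328. 216.] 0.097 [ 0.6268 -0.0589  0.097 ] 0.0625 -34.9
36 [340.8 218.2] 0.174 [ 0.5912 -0.0801  0.174 ] 0.0591 -74.6
36 [340.8 218.2] 0.134 [ 0.6058 -0.0841  0.134 ] 0.068 -63.5
36 [340.8 218.2] 0.097 [ 0.6193 -0.0878  0.097 ] 0.0781 -55.8
16 [346.8 216.7] 0.174 [ 0.5936 -0.0931  0.174 ] 0.0722 -75.5
16 [346.8 216.7] 0.134 [ 0.6083 -0.0976  0.134 ] 0.0813 -66.2
16 [346.8 216.7] 0.097 [ 0.6219 -0.1017  0.097 ] 0.0912 -59.4
755 [362.2 242.9] 0.174 [ 0.5324 -0.1197  0.174 ] 0.1057 -114.1
755 [362.2 242.9] 0.134 [ 0.5449 -0.1251  0.134 ] 0.1064 -106.7
755 [362.2 242.9] 0.097 [ 0.5564 -0.1301  0.097 ] 0.1086 -10
[... 3314 characters left out ...]
5 -142.9
15 [351.4 265.5] 0.134 [ 0.4957 -0.0961  0.134 ] 0.1081 -137.6
15 [351.4 265.5] 0.097 [ 0.5056 -0.1002  0.097 ] 0.104 -132.2
8 [345.5 265. ] 0.174 [ 0.4871 -0.0796  0.174 ] 0.1049 -147.5
8 [345.5 265. ] 0.134 [ 0.4979 -0.0836  0.134 ] 0.0983 -142.1
8 [345.5 265. ] 0.097 [ 0.5079 -0.0872  0.097 ] 0.0931 -136.6
2 [343.5 268. ] 0.174 [ 0.481  -0.0748  0.174 ] 0.1077 -151.4
2 [343.5 268. ] 0.134 [ 0.4916 -0.0786  0.134 ] 0.1006 -146.6
2 [343.5 268. ] 0.097 [ 0.5013 -0.0821  0.097 ] 0.0947 -141.6
[ 0.10395307  0.55788307 -0.22605056  1.67456792  0.14868608  0.92681874
  0.9844783 ] [ 0.56804117 -0.02757224  0.28839275] [ 2.02485777e-01  9.79285112e-01 -3.08184398e-05 -4.23340309e-04] 2.1
```

View pics/w1.png

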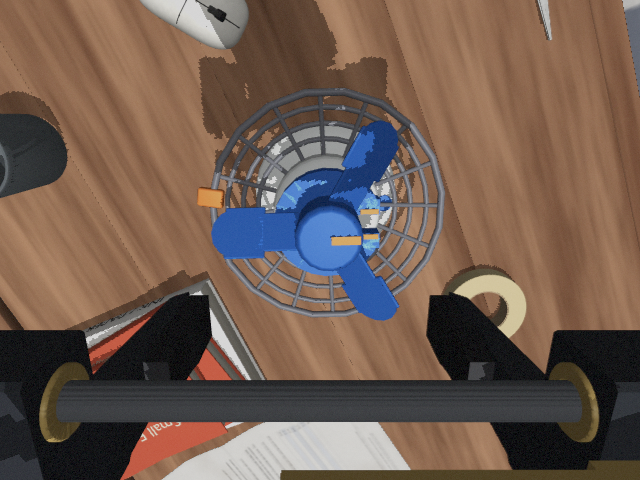

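The wrist view shows the hub centre at (328,238), the stripe at (345,241) pointing right, the lips at (370,212) and (370,237), and the tab at (210,197). Next I'll measure both yaws from these.

```bash
cat >> h.py <<'E'
def ray(u,v,z,c,f):
    R,t=np.array(c["R"]),np.array(c["t"]);o=-R.T@t
    d=R.T@np.array([(u-c["cx"])/f,(v-c["cy"])/f,1]); return o+d*(z-o[2])/d[2]
def look(ztop=.174,fn=None,n="wrist"):
    p,d,c,f=snap(n,fn); P=pts(d,c,f); h=cv2.cvtColor(p,cv2.COLOR_RGB2HSV)
    m=(abs(P[...,2]-ztop)<.004)&(np.hypot(P[...,0]-.5755,P[...,1]+.0232)<.045)&(d>0)&(h[...,2]>90)
    (x,y),rad=cv2.minEnclosingCircle(P[m][:,:2].astype(np.float32)); C=np.array([x,y]); print("hub",C,rad,P[m][:,2].mean())
    o=cv2.inRange(h,(8,110,120),(25,255,255)); k,l,s,ce=cv2.connectedComponentsWithStats(o)
    for i in range(1,k):
        if s[i,4]<40: continue
        vv,uu=np.where(l==i)
        for nm,zz,lo,hi in(("stripe",ztop,0,.03),("lip",ztop-.04,.02,.045),("tab",.097,.09,.115)):
            X=np.array([ray(u,v,zz,c,f) for u,v in zip(uu[::max(1,len(uu)//60)],vv[::max(1,len(uu)//60)])])[:,:2]; e=X.mean(0)-C
            if lo<np.hypot(*e)<hi and len(uu)<3000:
                ax=cv2.fitLine(X.astype(np.float32),2,0,.001,.001).ravel()[:2]
                print(nm,ce[i].round(),s[i,4],e.round(4),np.hypot(*e).round(4),"deg",np.degrees(np.arctan2(e[1],e[0])).round(1),"axis",np.degrees(np.arctan2(ax[1],ax[0])).round(1))
E
python3 - <<'E'
from h import *
look()
E
```

```text
hub [ 0.57385767 -0.02205777] 0.023827627301216125 0.17402515713100564
tab [426. 141.] 188 [-0.0198  0.0899] 0.0921 deg 102.4 axis 10.0
tab [443. 136.] 53 [-0.0176  0.1034] 0.1049 deg 99.7 axis 6.3
tab [228. 138.] 53 [-0.087  -0.0574] 0.1042 deg -146.6 axis 12.3
tab [439. 177.] 258 [0.0124 0.0899] 0.0908 deg 82.1 axis -10.6
lip [378. 203.] 79 [0.003  0.0336] 0.0337 deg 84.9 axis 68.7
tab [442. 205.] 54 [0.0366 0.0842] 0.0918 deg 66.5 axis -15.4
stripe [380. 228.] 55 [0.0089 0.0265] 0.0279 deg 71.3 axis 65.2
lip [380. 228.] 55 [0.0221 0.0273] 0.0352 deg 51.0 axis 65.2
stripe [355. 232.] 230 [0.0046 0.0105] 0.0115 deg 66.2 axis 69.4
tab [403. 276.] 65 [0.0845 0.0312] 0.0901 deg 20.3 axis -62.3
tab [274. 283.] 52 [ 0.0442 -0.0789] 0.0904 deg -60.7 axis 15.0
```

```bash
python3 - <<'E'
from h import *
st=r.get_state();print(st["tool_pos"],st["q"][6])
for n in("wrist","top"):
    p,d,c,f=snap(n); h=cv2.cvtColor(p,cv2.COLOR_RGB2HSV)
    C=np.array([.5738,-.0221]) if n=="wrist" else np.array([.5755,-.0232])
    u,v=px(np.array([.523,-.114,.097]),c,f); print(n,u,v)
    m=cv2.inRange(h,(3,150,120),(22,255,255)); w=np.zeros_like(m); a=30 if n=="wrist" else 12
    w[int(v)-a:int(v)+a,max(0,int(u)-a):int(u)+a]=m[int(v)-a:int(v)+a,max(0,int(u)-a):int(u)+a]
    k,l,s,ce=cv2.connectedComponentsWithStats(w); i=1+s[1:,4].argmax()
    X=ray(*ce[i],.096,c,f)[:2]-C; print(s[i],ce[i],X,np.hypot(*X),np.degrees(np.arctan2(X[1],X[0])))
E
```

```text
[ 0.56917123 -0.03246494  0.28803581] 0.983065479111161
wrist 209.40223200992008 198.36130029795038
[202 185  27  20 415] [213.63614458 194.66746988] [-0.05208088 -0.08739596] 0.10173726799833993 -120.79150490185336
top 356.7279064783185 257.59004482474086Traceback (most recent call last):
  File "<stdin>", line 9, in <module>
ValueError: attempt to get argmax of an empty sequence
```

step_arm([
  [[0.5,1.0,0],[0,0,-8.5]],
  [[0,0,0],[0,0,-8.5]],
  [[0,0,0],[0,0,-8.5]],
  [[0,0,0],[0,0,-8.5]],
  [[0,0,0],[0,0,-8.5]],
  [[0,0,0],[0,0,-8.5]],
  [[0,0,0],[0,0,-8.5]],
  [[0,0,0],[0,0,-8.5]],
  [[0,0,0],[0,0,-8.5]],
  [[0,0,0],[0,0,-8.5]],
])

```text
clock: 3.3
tool_pos: [0.5721, -0.0139, 0.2886]
eef_rot: [0.812, 0.584, 0.0, -0.001]
contact_force: [0.6, 0.6, 0.6]
opening: 0.997
finger_force: 0.0
```

step_arm([
  [[0,0,-1],[0,0,-8.5]],
  [[0,0,-1],[0,0,-8.5]],
  [[0,0,-1],[0,0,-8.5]],
  [[0,0,-1],[0,0,0]],
  [[0,0,-1],[0,0,0]],
  [[0,0,-1],[0,0,0]],
  [[0,0,-1],[0,0,0]],
  [[0,0,0],[0,0,0]],
  [[0,0,0],[0,0,0]],
  [[0,0,0],[0,0,0]],
])

```text
clock: 4.3
tool_pos: [0.5732, -0.0164, 0.2191]
eef_rot: [0.92, 0.392, 0.0, 0.0]
contact_force: [-0.2, -0.2, -0.0]
opening: 1.003
finger_force: 0.0
```

```bash
python3 - <<'E'
from h import *
st=r.get_state();print(st["q"],st["tool_pos"],st["eef_rot"],st["contact_force"],st["clock"])
look(fn="w2.png")
E
```

```text
[-0.22877957  0.66289787  0.30340073  1.76315524 -0.27142758  0.7556123
 -0.55272758] [ 0.57323853 -0.01641128  0.21914586] [9.20033585e-01 3.91839166e-01 4.73785683e-04 2.15947705e-04] [-0.22847787 -0.18950198 -0.02116364] 4.3
hub [ 0.57423568 -0.02175899] 0.02378750964999199 0.17400940287078237
tab [359.  98.] 63 [0.0764 0.0511] 0.0919 deg 33.8 axis -31.8
tab [372. 102.] 63 [0.0808 0.0439] 0.0919 deg 28.5 axis -8.0
tab [390. 108.] 159 [0.0863 0.0332] 0.0925 deg 21.0 axis -70.5
tab [249. 117.] 141 [0.0181 0.0918] 0.0936 deg 78.9 axis -10.8
tab [409. 122.] 70 [0.0901 0.0184] 0.092 deg 11.5 axis -89.7
tab [455. 193.] 167 [ 0.0826 -0.0385] 0.0911 deg -25.0 axis 59.8
lip [324. 199.] 149 [0.0208 0.0256] 0.033 deg 50.9 axis 68.2
lip [293. 212.] 147 [0.0022 0.0331] 0.0331 deg 86.2 axis 67.9
lip [401. 240.] 51 [ 0.0373 -0.0246] 0.0447 deg -33.4 axis 32.1
stripe [322. 260.] 425 [0.004  0.0104] 0.0112 deg 68.8 axis 69.1
tab [227. 331.] 149 [-0.1069 -0.0021] 0.1069 deg -178.9 axis -86.9
tab [413. 347.] 863 [-0.0156 -0.1101] 0.1112 deg -98.1 axis 22.5
tab [298. 369.] 1643 [-0.0917 -0.0632] 0.1113 deg -145.4 axis -44.0
```

View pics/w2.png

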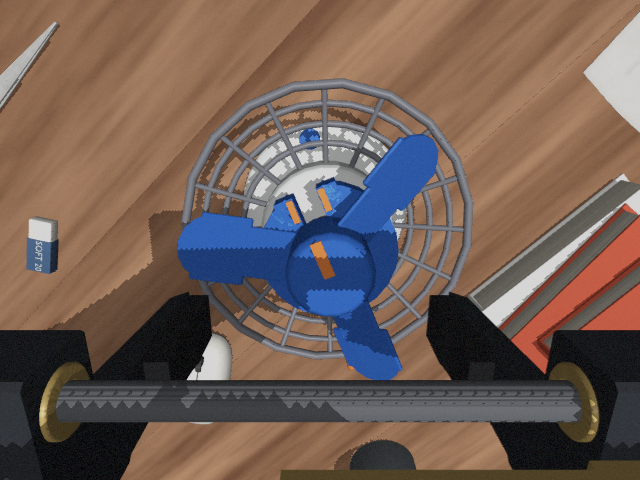

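The wrist view shows the hub centred at (330,270), the stripe at (322,260), and the lips at (293,212) and (324,199). The blade is at yaw 68.8° and the tab at −120.8°, so it needs about +170.5°. I'll descend and grip the hub.

step_arm([
  [[0.1,-0.5,0],[0,0,0]],
  [[0,0,-1],[0,0,0]],
  [[0,0,-1],[0,0,0]],
  [[0,0,-1],[0,0,0]],
  [[0,0,-1],[0,0,0]],
  [[0,0,-0.8],[0,0,0]],
  [[0,0,-0.6],[0,0,0]],
  [[0,0,0],[0,0,0]],
  [[0,0,0],[0,0,0]],
  [[0,0,0],[0,0,0]],
])

```text
clock: 5.35
tool_pos: [0.5742, -0.0213, 0.1651]
eef_rot: [0.92, 0.392, 0.0, 0.0]
contact_force: [-0.6, -0.1, -0.2]
opening: 1.002
finger_force: 0.0
```

step_arm([
  [[0,0,0],[0,0,0]],
  [[0,0,0],[0,0,0]],
  [[0,0,0],[0,0,0]],
  [[0,0,0],[0,0,0]],
  [[0,0,0],[0,0,0]],
  [[0,0,0],[0,0,0]],
  [[0,0,0],[0,0,0]],
  [[0,0,0],[0,0,0]],
  [[0,0,0],[0,0,0]],
  [[0,0,0],[0,0,0]],
], fingers=0, grip_force=15)

```text
clock: 6.35
tool_pos: [0.5751, -0.0223, 0.1651]
eef_rot: [0.92, 0.391, 0.001, 0.001]
contact_force: [4.2, -4.0, -1.1]
opening: 0.532
finger_force: 15.0
```

step_arm([
  [[0,0,0],[0,0,8]],
  [[0,0,0],[0,0,8]],
  [[0,0,0],[0,0,8]],
  [[0,0,0],[0,0,8]],
  [[0,0,0],[0,0,8]],
  [[0,0,0],[0,0,8]],
  [[0,0,0],[0,0,8]],
  [[0,0,0],[0,0,8]],
  [[0,0,0],[0,0,8]],
  [[0,0,0],[0,0,8]],
])

```text
clock: 7.35
tool_pos: [0.5745, -0.0225, 0.1651]
eef_rot: [0.451, 0.893, -0.0, 0.001]
contact_force: [3.4, -3.2, -0.2]
opening: 0.533
finger_force: 15.0
```

step_arm([
  [[0,0,0],[0,0,8]],
  [[0,0,0],[0,0,8]],
  [[0,0,0],[0,0,8]],
  [[0,0,0],[0,0,8]],
  [[0,0,0],[0,0,8]],
  [[0,0,0],[0,0,8]],
  [[0,0,0],[0,0,8]],
  [[0,0,0],[0,0,8]],
  [[0,0,0],[0,0,5]],
  [[0,0,0],[0,0,0]],
])

```text
clock: 8.35
tool_pos: [0.5746, -0.0232, 0.1651]
eef_rot: [-0.131, 0.991, -0.001, 0.0]
contact_force: [3.4, -3.9, 0.9]
opening: 0.534
finger_force: 15.0
```

```bash
python3 - <<'E'
from h import *
st=r.get_state();print(st["q"],st["tool_pos"],st["eef_rot"],st["contact_force"],st["clock"],st["opening"])
look(fn="w3.png")
E
```

```text
[ 0.23522221  0.75444398 -0.47753294  1.78251742  0.49784784  0.72627582
  1.32343964] [ 0.57456427 -0.02323962  0.16505616] [-1.31478759e-01  9.91318134e-01 -1.24688138e-03  3.70933493e-04] [ 3.37078721 -3.89404209  0.91578671] 8.35 0.53363700842664
hub [ 0.56346214 -0.02491673] 0.037381477653980255 0.17402795247101321
tab [183. 124.] 1465 [-0.0419 -0.083 ] 0.093 deg -116.8 axis 59.8
tab [146. 127.] 142 [-0.0356 -0.1015] 0.1076 deg -109.4 axis -1.6
tab [158. 149.] 82 [-0.026  -0.0939] 0.0975 deg -105.5 axis 1.3
tab [132. 219.] 775 [ 0.0156 -0.1027] 0.1038 deg -81.4 axis -2.7
lip [312. 218.] 252 [-0.0209 -0.0086] 0.0226 deg -157.7 axis 37.7
lip [272. 234.] 246 [-0.0087 -0.0247] 0.0262 deg -109.4 axis 35.0
stripe [306. 303.] 764 [ 0.0016 -0.0044] 0.0047 deg -69.6 axis 37.7
lip [306. 303.] 764 [ 0.0214 -0.0006] 0.0214 deg -1.6 axis 37.7
```

View pics/w3.png

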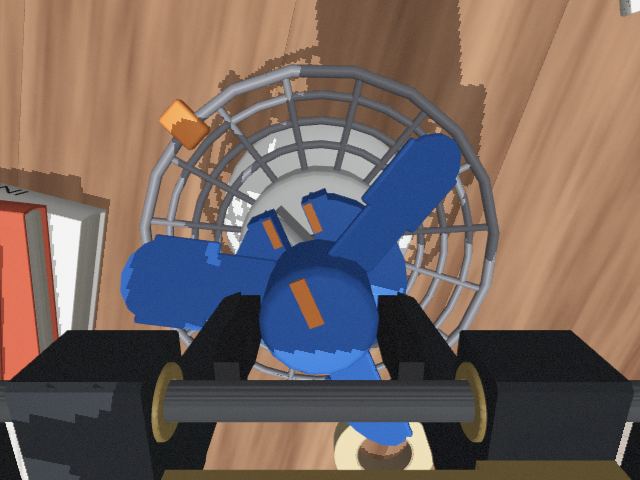

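The stripe at (306,303) and the lips at (272,234) and (312,218) give yaw −142.5°. The tab at (184,125) gives about −121.2°, so 21° remain.

step_arm([
  [[0,0,0],[0,0,7]],
  [[0,0,0],[0,0,7]],
  [[0,0,0],[0,0,7.3]],
  [[0,0,0],[0,0,0]],
  [[0,0,0],[0,0,0]],
  [[0,0,0],[0,0,0]],
  [[0,0,0],[0,0,0]],
  [[0,0,0],[0,0,0]],
  [[0,0,0],[0,0,0]],
  [[0,0,0],[0,0,0]],
])

```text
clock: 9.4
tool_pos: [0.5748, -0.0233, 0.1651]
eef_rot: [-0.311, 0.95, -0.002, 0.0]
contact_force: [3.1, -3.9, 1.3]
opening: 0.53
finger_force: 15.0
```

```bash
sed -i 's/print("hub"/C=np.array([.5745,-.0222]); print("hub"/' h.py; python3 - <<'E'
from h import *
st=r.get_state();print(st["q"],st["tool_pos"],st["eef_rot"],st["contact_force"],st["clock"],st["opening"])
look(fn="w4.png")
E
```

```text
[ 0.29060111  0.77404947 -0.57972242  1.77926417  0.58967305  0.76740913
  1.60847855] [ 0.57475195 -0.02327656  0.1651134 ] [-3.11418969e-01  9.50271066e-01 -1.76027852e-03  1.67096967e-04] [ 3.07854984 -3.87596614  1.34062869] 9.4 0.5303884200274238
hub [ 0.5745 -0.0222] 0.03744871914386749 0.17399955140025172
tab [241.  82.] 1550 [-0.0527 -0.0865] 0.1012 deg -121.3 axis 63.0
tab [184. 103.] 285 [-0.0275 -0.1041] 0.1076 deg -104.8 axis 0.9
tab [127. 164.] 1351 [ 0.0173 -0.1127] 0.114 deg -81.3 axis 1.2
lip [312. 217.] 250 [-0.0256 -0.0219] 0.0337 deg -139.4 axis 57.3
lip [272. 233.] 249 [-0.0084 -0.0325] 0.0336 deg -104.6 axis 57.9
tab [480. 244.] 188 [-0.0604  0.0678] 0.0908 deg 131.7 axis 22.0
stripe [306. 302.] 771 [-0.0062 -0.0097] 0.0115 deg -122.5 axis 56.8
stripe [376. 356.] 97 [-0.0038  0.0263] 0.0266 deg 98.2 axis 51.5
```

View pics/w4.png

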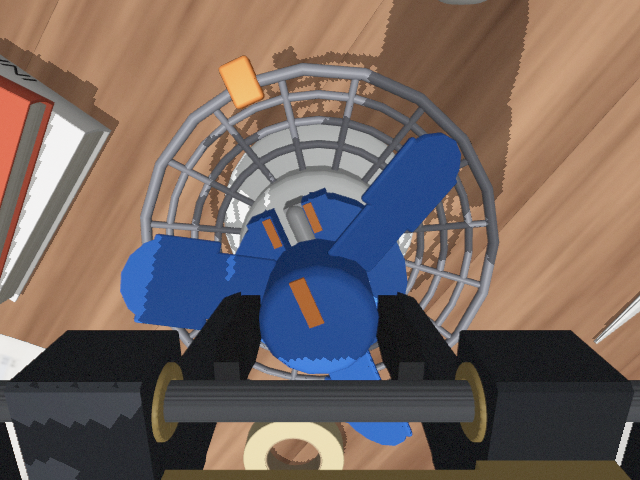

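The key at (300,225) now sits between the lips at (272,233) and (312,217), and blade and tab agree to about 1°. I'll push down in the grip.

step_arm([
  [[0,0,0],[0,0,1]],
  [[0,0,0],[0,0,0]],
  [[0,0,-0.3],[0,0,0]],
  [[0,0,-0.3],[0,0,0]],
  [[0,0,-0.3],[0,0,0]],
  [[0,0,-0.3],[0,0,0]],
  [[0,0,-0.3],[0,0,0]],
  [[0,0,-0.3],[0,0,0]],
  [[0,0,0],[0,0,0]],
  [[0,0,0],[0,0,0]],
], grip_force=35)

```text
clock: 10.45
tool_pos: [0.5748, -0.0234, 0.1469]
eef_rot: [-0.32, 0.948, -0.002, 0.0]
contact_force: [3.2, -4.5, -0.6]
opening: 0.521
finger_force: 35.0
```

step_arm([
  [[0,0,-0.2],[0,0,0]],
  [[0,0,-0.2],[0,0,0]],
  [[0,0,-0.2],[0,0,0]],
  [[0,0,-0.1],[0,0,0]],
  [[0,0,0],[0,0,0]],
  [[0,0,0],[0,0,0]],
  [[0,0,0],[0,0,0]],
  [[0,0,0],[0,0,0]],
  [[0,0,0],[0,0,0]],
  [[0,0,0],[0,0,0]],
])

```text
clock: 11.45
tool_pos: [0.5749, -0.0233, 0.1409]
eef_rot: [-0.32, 0.948, -0.002, 0.0]
contact_force: [1.7, -4.1, 7.5]
opening: 0.522
finger_force: 35.0
```

```bash
python3 - <<'E'
from h import *
st=r.get_state();print(st["tool_pos"],st["contact_force"],st["clock"],st["opening"])
p,d,c,f=snap("wrist","w5.png");P=pts(d,c,f);q=P[280:310,300:340];print(np.median(q[...,2]))
E
```

```text
[ 0.57494591 -0.0232616   0.14093547] [ 1.65013985 -4.06247983  7.54406438] 11.45 0.5222741523982685
0.1504756761186836
```

step_arm([
  [[0,0,-0.1],[0,0,0]],
  [[0,0,-0.1],[0,0,0]],
  [[0,0,0],[0,0,0]],
  [[0,0,0],[0,0,0]],
  [[0,0,0],[0,0,0]],
  [[0,0,0],[0,0,0]],
  [[0,0,0],[0,0,0]],
  [[0,0,0],[0,0,0]],
  [[0,0,0],[0,0,0]],
  [[0,0,0],[0,0,0]],
])

```text
clock: 12.5
tool_pos: [0.5753, -0.0231, 0.1407]
eef_rot: [-0.32, 0.948, -0.003, 0.001]
contact_force: [-0.8, -5.7, 20.2]
opening: 0.524
finger_force: 35.0
```

At 20 N it no longer moves, so the blade is against the stop. Next I'll relax the push, open the fingers and lift.

step_arm([
  [[0,0,0.2],[0,0,0]],
  [[0,0,0],[0,0,0]],
  [[0,0,0],[0,0,0]],
  [[0,0,0],[0,0,0]],
  [[0,0,0],[0,0,0]],
  [[0,0,0],[0,0,0]],
  [[0,0,0],[0,0,0]],
  [[0,0,0],[0,0,0]],
  [[0,0,0],[0,0,0]],
  [[0,0,0],[0,0,0]],
])

```text
clock: 13.5
tool_pos: [0.575, -0.0233, 0.141]
eef_rot: [-0.32, 0.948, -0.002, 0.0]
contact_force: [3.2, -4.0, 6.7]
opening: 0.52
finger_force: 35.0
```

step_arm([
  [[0,0,0],[0,0,0]],
  [[0,0,0],[0,0,0]],
  [[0,0,0],[0,0,0]],
  [[0,0,0],[0,0,0]],
  [[0,0,0],[0,0,0]],
  [[0,0,0],[0,0,0]],
  [[0,0,0],[0,0,0]],
  [[0,0,0],[0,0,0]],
  [[0,0,0],[0,0,0]],
  [[0,0,0],[0,0,0]],
], fingers=1)

```text
clock: 14.5
tool_pos: [0.5739, -0.0213, 0.1398]
eef_rot: [-0.321, 0.947, 0.0, -0.0]
contact_force: [0.1, -1.0, -0.3]
opening: 0.997
finger_force: 0.0
```

step_arm([
  [[0,0,0.5],[0,0,0]],
  [[0,0,1],[0,0,0]],
  [[0,0,1.5],[0,0,0]],
  [[0,0,1.5],[0,0,0]],
  [[0,0,1.5],[0,0,0]],
  [[0,0,1.5],[0,0,0]],
  [[0,0,1.5],[0,0,0]],
  [[0,0,1],[0,0,0]],
  [[0,0,0],[0,0,0]],
  [[0,0,0],[0,0,0]],
])

```text
clock: 15.5
tool_pos: [0.5737, -0.0213, 0.2397]
eef_rot: [-0.321, 0.947, -0.0, -0.0]
contact_force: [-0.2, -0.4, -0.1]
opening: 1.001
finger_force: 0.0
```

```bash
python3 - <<'E'
from h import *
look(ztop=.150,fn="w6.png")
p,d,c,f=snap("top","t6.png")
E
```

```text
hub [ 0.5745 -0.0222] 0.023820407688617706 0.1500093281439576
tab [217. 137.] 108 [-0.0078 -0.092 ] 0.0924 deg -94.8 axis -2.0
tab [201. 162.] 141 [ 0.0139 -0.0915] 0.0925 deg -81.3 axis 7.4
lip [311. 181.] 99 [-0.0251 -0.0222] 0.0336 deg -138.5 axis 59.4
lip [284. 192.] 105 [-0.0079 -0.0327] 0.0336 deg -103.7 axis 59.2
tab [437. 224.] 269 [-0.0544  0.0725] 0.0906 deg 126.9 axis 35.5
stripe [308. 229.] 292 [-0.0061 -0.0099] 0.0116 deg -121.8 axis 60.4
tab [448. 262.] 334 [-0.0372  0.0993] 0.106 deg 110.5 axis 4.9
stripe [287. 278.] 52 [ 0.0276 -0.0006] 0.0276 deg -1.2 axis -79.3
lip [287. 278.] 52 [0.0433 0.0071] 0.0438 deg 9.3 axis -79.3
tab [402. 296.] 72 [0.0061 0.0906] 0.0908 deg 86.2 axis -2.4
tab [216. 313.] 108 [ 0.1079 -0.0177] 0.1093 deg -9.3 axis 17.2
tab [327. 349.] 461 [0.0798 0.0725] 0.1078 deg 42.3 axis -25.5
tab [295. 350.] 51 [0.0962 0.0523] 0.1095 deg 28.5 axis 4.7
```

View pics/w6.png

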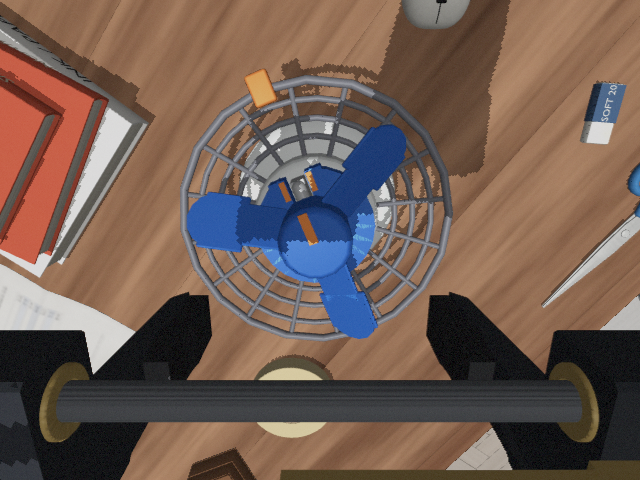

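The hub top is at z 0.1500, which is home. The stripe at (308,229) points at the tab at (260,88), the key sits in the keyway, and the gripper is clear.

```bash
python3 -c "
from plant import r
print(r.finish_job())"
```

```text
the job is handed in; nothing more can be done
None
```

The fan blade is lined up with its key (stripe pointing at the tab) and pushed fully home, with the hub top measured at 150 mm; the gripper is clear of it, nothing else on the desk was touched, and the job was handed in at about 16 s.

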